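# Lock the sprung board carriage of a test jig with a quarter-turn T-stud

## Robot

A 6-joint arm with a two-finger parallel gripper is mounted at the origin on the work surface. World frame = base frame: x ahead of the robot, y to its left, z up, the work surface at z = 0. Lengths are in mm, angles in rad, forces in N, time in s.
With the tool pointing down it reaches from about 275 to 750 mm from the base axis. Payload 10.2 kg.
Tool frame: the origin (TCP) lies where the fingers leave the gripper's body, on its centre line; the fingertips stand 64 mm ahead of it and the grasp point (between the pads) lies 45 mm ahead of it (bot.tip_reach is the distance from the TCP to the fingertips, in mm); z points along the fingers, y is the direction in which the jaws open and shut (so a half turn about z gives the same grasp; the last joint's range is limited). The gripper opens to 88 mm and grips with 3 to 60 N. Pads are 18 mm wide; open, the fingers measure 123 mm over their backs; the gripper's body (75 mm by 187 mm) begins 45 mm behind the grasp point.
Start: joints at [-1.384, 0.313, 1.498, -0, 1.331, -0.223], TCP at [209.162, -481.542, 302.72] pointing down, gripper open.
Joint ranges: [-2.94, 2.94], [-0.97, 2.17], [0.19, 2.56], [-1.23, 4.37], [0.02, 3.11], [-2.88, 2.88]. Speed limits (rad/s): [2.39, 2.39, 3.01, 3.14, 3.14, 3.14].

## Interface

Orientations are given as [roll, pitch, yaw] about the fixed x, y, z axes, in that order (R = Rz(yaw) Ry(pitch) Rx(roll)).
In Python, from bench import bot gives the robot as it stands.
- The arm moves only by the tool arm_command, never from a script. Its argument "motion" is a list of rows, each an object with "hand": the finger opening in mm, from 0 to 88.1; "dp": the shift along the world's x, y, z in mm, a list of three; "yaw": the turn about the world's z in rad. In form: [{"hand": hand, "dp": [dx, dy, dz], "yaw": yaw}, ...]. A call has 1 to 12 rows; each row shifts and turns the commanded pose from where the row before left it; what a row does not reach is not made up. A row lasts 1/8 s, in which the tool goes at most 62.5 mm and 10.7 degrees, less where a joint would pass 70% of its speed; a pose out of reach is approached as far as the arm can. A call is refused whole if a number of a shift passes 62.5 or a number of a turn 0.188, either way. A call with a gripper value outside its range is refused whole. The fingers move at their own pace and stop on an object; "force" is the grip in N (left out, the last holds). Time passes only in rows, so rows that do not move let the fingers close. It gives the time, the measured TCP pose, the force and the opening at its end, in the units of the state.
- bot.state(): the state, without advancing time (a new reading comes with each control period).
- bot.snapshot(name): name is "side" or "top" or "wrist"; returns a dict with "image" (420x560x3 uint8, red, green, blue), "vertical_fov" (degrees; the focal length in pixels is half the picture's height over the tangent of half this angle, whatever the lens; pixels are square), "cx", "cy" (the principal point, pixels), "position" and "attitude" of the camera in the world. Camera axes: x right, y down, z forward; pixel columns grow to the right and rows downward; lengths in mm; the calibration is good to about 2 mm. A picture is of the moment at which its call begins. There is no depth.
- bot.finish_job(): hands the job in, once; it reports no verdict.
The state is a dict: "t": time; "joint_positions": joint angles; "qd": joint speeds; "tau": joint torques, N m; "position": TCP position; "tcp_rot": TCP orientation; "force": force on the tool from outside, world axes, zero at the start; "wrist_torque": the same for the moment, N m; "gripper_width": opening from 0.0 (shut) to 1.0 (fully open).
Only numpy, scipy, OpenCV 4.12 (cv2) and the standard library are available. Lean on these libraries where they do the work, as an engineer would, in place of code of your own. Each camera call takes 0.05 s, during which the arm holds its last target.

## Task

Lock the test jig: take the red-winged T-stud out of its rest, lower its head into the jig's slot behind the orange board carriage, and slide it along, pushing the sprung carriage until you feel the stud come up against the solid stop. There give the stud a quarter turn and ease it back until the spring holds it in its lock, then let go. Push firmly but never ram or force the stud in the jig, and leave the meter, the jar and the screwdriver where they are.

Things in the scene. Friction and masses are not known exactly. Their poses are not given: they have to be found in the camera images.
- stud: T-stud, 140 g, 60 mm tall, upright. Origin: centre of its head's underside, z up the stem, x along the head's long side. From below: steel T-head 32 (x) by 16 (y) by 7 mm; round stem 14 mm thick to z = 17.5; round collar 34 mm across, z = 17.5 to 23.5; then the red wing. A half turn makes no difference.
- stud_wing (a point): Centre of the stud's red wing grip, 41.75 mm above the stud's origin, same axes. The wing is 16 mm thick along x, 36 mm long along y (across the head), from collar to z = 60 of the stud; a white stripe on top runs along the head's long side. Grip its two flat faces, 16 mm apart, keeping the fingertips above the collar.
- stud_rest: Grey plastic rest, 56 by 44 by 12 mm, fixed on the bench. Origin: centre of its underside, x along its long side. A pocket 36 by 20 mm, its floor 6 mm above the bench, holds the stud's head (long side along x), so the stud starts with its origin 6 mm up and can be lifted straight out.
- rail: Fixed aluminium T-slot rail, 320 mm long (x -160 to 160), 70 mm wide, top 26 mm above the bench; blue end plate to x = -168. Origin: centre of its underside; x along the slot in the pushing direction, towards the black contact head (60 mm high, x = 125 to 160); z up. Slot centred on y = 0, 18 mm wide between lips 8 mm thick, with a 45 degree lead-in 24 mm wide at the top.
- slot_entry (a point): Middle of the open slot behind the carriage, on the rail's top, at x = -90 of the rail, same axes. The stud can be lowered here (25 mm either way), its head's long side along the slot. With its collar on the rail's top its origin is 8.5 mm above the rail's underside and its head 2.5 mm below the lips. The channel is too narrow here for it to turn.
- lock_zone (a point): Point on the rail's top at x = 0 of the rail, same axes, over a hidden insert set elsewhere each time: a solid stop halts the stud with its centre up to 13 mm either side of here, to be found by feel. Only within the last 2 mm before the stop can the head turn, either way. Turned across, the spring takes the stud back 10 mm until its head bears on two shoulders: locked.
- carriage: Orange sprung carriage with a green board, on the rail, 85 mm long, 60 wide. Origin: below the middle of its rear face, level with the rail's underside; rail's axes; rests at x = -20 of the rail. It meets the collar 17 mm ahead of the stud's centre. Rear 28 mm is 32 mm high, board parts 42, spring posts 52. Spring: 1.3 N at rest plus 1.8 N per 10 mm; 6 to 10 N at the stop; damping 40 N per m/s.
- meter: Green handheld multimeter, 85 by 170 by 42 mm, lying on the bench; origin at the centre of its underside. Bystander.
- jar: Small amber glass parts jar, 48 mm across, 55 mm tall; origin at the centre of its underside. Bystander.
- driver: Blue-handled screwdriver, 160 mm long, lying on the bench along its x, handle to -x. Bystander.
Mind the look-alikes: they are no part of the job. What is meant by the stud is not yellow, and is the larger of those in its own colour.

How it is judged:
By the outcome, as a careful person would: the job done as asked, in the order asked, and still so for the second after the job is handed in, with the robot touching nothing.
It also fails if it takes over 72 s, if anything falls off the work surface, if the arm or the gripper's body presses on something with over 40 N, if the wrist force passes 120 N, or if a joint passes its speed limit or range.

## Working session

There is one attempt and no reset: what is moved stays moved. The work goes in short steps, Python scripts to look and compute and a tool call to move; the robot and the scene stay as the last step left them, time stands still between calls to the robot, and variables do not carry over. Pictures are saved under pics/ and viewed, and the job is handed in when it is done.

Besides the shell and the picture viewer there is one more tool, called after "Emit:" by a JSON object that holds its "name" and its "arguments", one argument or row to a line. arm_command: Moves the arm, as the interface text tells. Its arguments: {"type":"object","properties":{"motion":{"type":"array"},"force":{"type":"number"}},"required":["motion"]}

```bash
mkdir -p pics; ls
python3 - <<'E'
from bench import bot
import cv2
s=bot.state();print(s)
for n in("top","side","wrist"):
    d=bot.snapshot(n);cv2.imwrite(f"pics/{n}0.png",d["image"][:,:,::-1])
    print(n,{k:v for k,v in d.items() if k!="image"})
E
```

```text
pics
{'t': 0.0, 'joint_positions': array([-1.38443038e+00,  3.13430473e-01,  1.49842820e+00, -5.42770445e-07,
        1.33100503e+00, -2.23398979e-01]), 'qd': array([-7.63921537e-04,  1.85593233e-03,  4.32953563e-04,  2.63420962e-04,
        2.89661767e-05,  3.16698142e-04]), 'tau': array([ 7.95082792e-05, -4.02207899e+01, -2.52270198e+01,  6.94856280e-02,
        3.52872151e-02, -1.06716041e-04]), 'position': array([ 209.11422925, -481.37407849,  302.17435611]), 'tcp_rot': array([-3.14035307e+00, -2.81082029e-04,  4.09764876e-01]), 'force': array([ 0.38252102,  0.66454666, -0.32494113]), 'wrist_torque': array([ 0.03661945, -0.05551978,  0.02735795]), 'gripper_width': 0.9994772128278672}
top {'vertical_fov': 57.37959343628826, 'cx': 276.55038095008086, 'cy': 212.54659455090174, 'position': array([ 542.41710301, -150.3921574 ,  889.88002504]), 'attitude': array([-3.09431501, -0.00613288, -1.59877044])}
side {'vertical_fov': 52.617324231022025, 'cx': 278.9501994629567, 'cy': 208.82835435352553, 'position': array([ 517.95771598, -676.9973133 ,  651.44110519]), 'attitude': array([-2.40787036, -0.00765354, -0.14233093])}
wrist {'vertical_fov': 69.52732491867744, 'cx': 275.603402254834, 'cy': 212.61547653389763, 'position': array([ 272.18793937, -452.53783868,  385.52729445]), 'attitude': array([ 2.86352336e+00,  1.07805143e-03, -1.16069869e+00])}
```

View pics/top0.png

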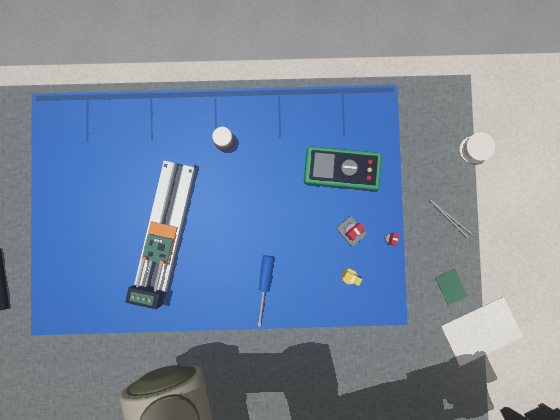

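View pics/side0.png

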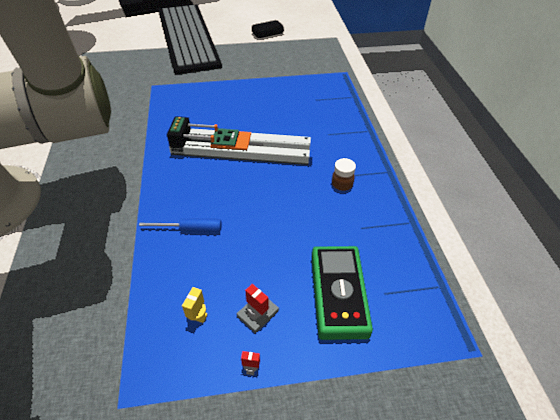

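View pics/wrist0.png

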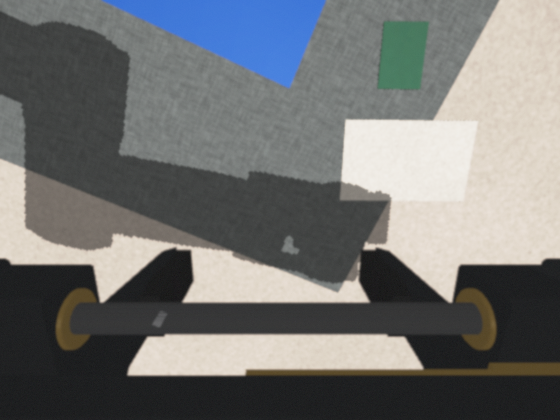

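The top picture shows three studs: a red one in the grey rest at (353,231), a small red one at (392,239) and a yellow one at (352,277). By the description I want the larger red one in the rest. The rail runs from (180,163) to (145,300), with the carriage at (160,240). I'll check the choice in close crops.

Run:
```python
import cv2
a=cv2.imread("pics/top0.png");b=cv2.imread("pics/side0.png")
def crop(im,x,y,w,h,s,n):
    cv2.imwrite(n,cv2.resize(im[y:y+h,x:x+w],None,fx=s,fy=s,interpolation=cv2.INTER_CUBIC))
crop(a,320,205,90,66,8,"pics/c1.png")
crop(a,110,150,110,165,3.6,"pics/c2.png")
crop(b,225,270,70,60,10,"pics/c3.png")
crop(b,155,105,170,70,4.6,"pics/c4.png")
```

```text
(no output)
```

View pics/c1.png

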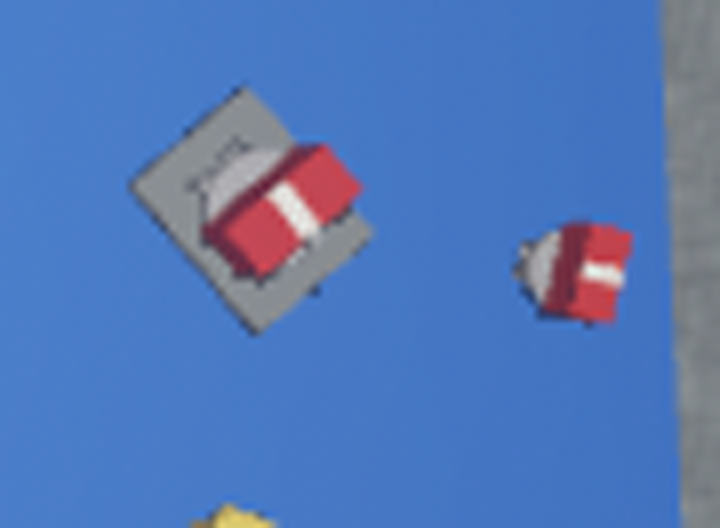

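View pics/c2.png

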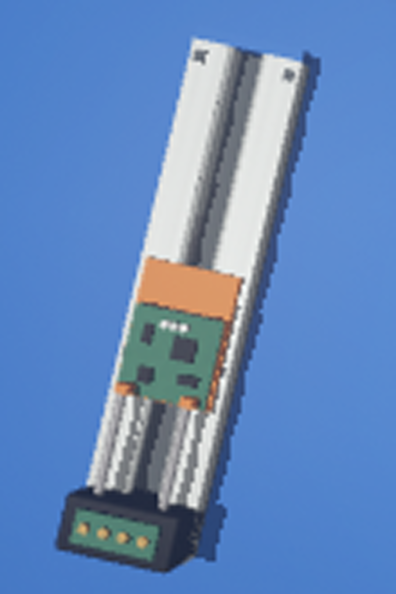

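View pics/c3.png

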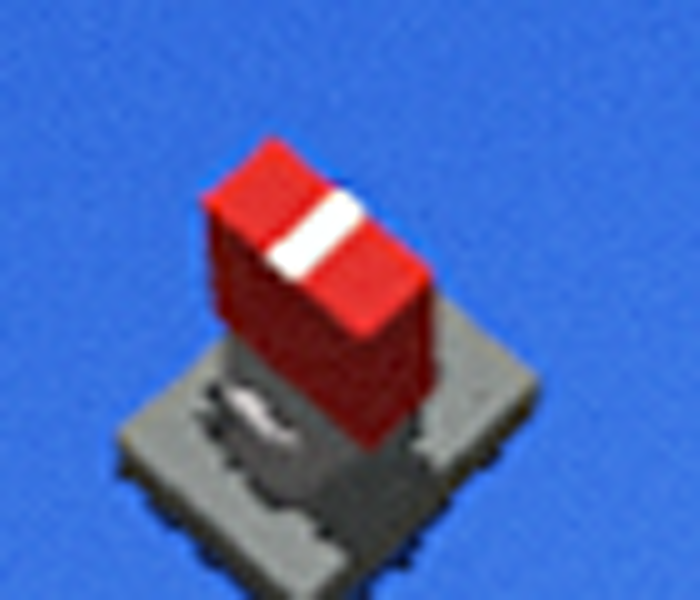

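View pics/c4.png

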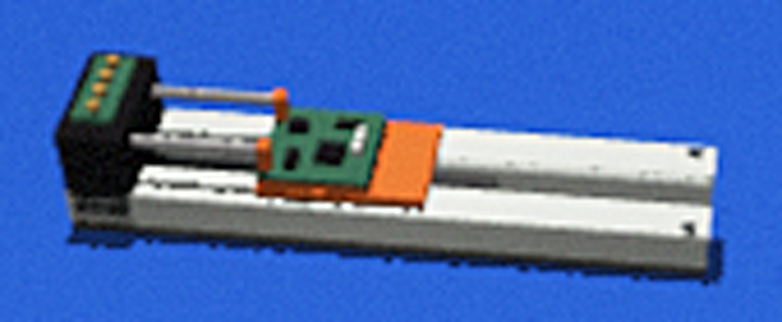

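Crop c1 and c3 confirm the choice: the large red wing is in the rest, with its top centre near c1 (297,211) and c3 (318,238). The crop corners go into a joint fit over both cameras.

```bash
cat > h.py <<'E'
import numpy as np
from scipy.spatial.transform import Rotation as R
from scipy.optimize import least_squares
def proj(d,P):
    P=np.atleast_2d(P); M=R.from_euler('xyz',d["attitude"]).as_matrix()
    f=210/np.tan(np.radians(d["vertical_fov"])/2)
    c=(P-d["position"])@M
    return np.c_[d["cx"]+f*c[:,0]/c[:,2],d["cy"]+f*c[:,1]/c[:,2]]
def ray(d,uv,z):
    M=R.from_euler('xyz',d["attitude"]).as_matrix();f=210/np.tan(np.radians(d["vertical_fov"])/2)
    v=M@np.array([(uv[0]-d["cx"])/f,(uv[1]-d["cy"])/f,1]);p=np.array(d["position"]);return p+v*(z-p[2])/v[2]
def uncrop(p,x,y,s): return np.array([x,y])+(np.array(p,float)+.5)/s-.5
def fit(obs,x0):
    # obs: list (cam, local pt, pixel); pose x,y,yaw
    def res(q):
        c,s=np.cos(q[2]),np.sin(q[2]);r=[]
        for d,L,px in obs:
            P=[q[0]+c*L[0]-s*L[1],q[1]+s*L[0]+c*L[1],L[2]]
            r+=list(proj(d,P)[0]-px)
        return r
    o=least_squares(res,x0,loss='soft_l1');return o.x,np.array(res(o.x)).reshape(-1,2)
E
cat > run1.py <<'E'
from h import *
T=dict(vertical_fov=57.37959343628826,cx=276.55038095008086,cy=212.54659455090174,position=np.array([542.41710301,-150.3921574,889.88002504]),attitude=np.array([-3.09431501,-0.00613288,-1.59877044]))
S=dict(vertical_fov=52.617324231022025,cx=278.9501994629567,cy=208.82835435352553,position=np.array([517.95771598,-676.9973133,651.44110519]),attitude=np.array([-2.40787036,-0.00765354,-0.14233093]))
c1=lambda *p:uncrop(p,320,205,8);c2=lambda *p:uncrop(p,110,150,3.6);c3=lambda *p:uncrop(p,225,270,10);c4=lambda *p:uncrop(p,155,105,4.6)
for n,p,z in[("topwing",ray(T,c1(297,211),66),0),("sidewing",ray(S,c3(318,238),66),0),
 ("topstripe a",ray(T,c1(281,185),66),0),("topstripe b",ray(T,c1(313,237),66),0),
 ("side stripe a",ray(S,c3(283,263),66),0),("side stripe b",ray(S,c3(351,203),66),0),
 ("railTL",ray(T,c2(190,38),26),0),("railTR",ray(T,c2(305,58),26),0),
 ("rail side1",ray(S,c4(717,147),26),0),("rail side2",ray(S,c4(710,210),26),0),
 ("carr T",ray(T,c2(148,257),32),0),("carr T",ray(T,c2(243,278),32),0),
 ("carr S",ray(S,c4(442,125),32),0),("carr S",ray(S,c4(425,205),32),0)]:
    print(n,p[:2].round(1))
for n,ps in dict(restT=[(245,88),(130,185),(255,335),(372,232)],headT=None).items():
    if ps: print(n,[ray(T,c1(*p),12)[:2].round(1) for p in ps],np.mean([ray(T,c1(*p),12)[:2] for p in ps],0))
print("head",[ray(T,c2(*p),60)[:2].round(1) for p in[(68,490),(193,512),(178,570),(58,548)]])
print("headS",[ray(S,c4(*p),60)[:2].round(1) for p in[(90,58),(158,58),(132,130),(60,127)]])
E
python3 run1.py
```

```text
topwing [ 537.  -327.4]
sidewing [ 536.7 -327.5]
topstripe a [ 544.  -323.4]
topstripe b [ 529.9 -331.5]
side stripe a [ 530.8 -331.2]
side stripe b [ 542.5 -321.9]
railTL [708.9  98.2]
railTR [694.3  26.2]
rail side1 [708.3  96.4]
rail side2 [695.4  48.3]
carr T [571.7 124.3]
carr T [557.   65.8]
carr S [570.7 125.1]
carr S [556.4  63.5]
restT [array([ 572.2, -325.5]), array([ 545.4, -291.5]), array([ 501.6, -325.7]), array([ 530. , -360.3])] [ 537.29203377 -325.74839222]
head [array([433.5, 164.6]), array([418.4,  90.6]), array([384.5,  99.9]), array([399.5, 170.8])]
headS [array([397.8, 166.4]), array([431.7, 161.9]), array([419.1, 104.7]), array([384.6, 111.7])]
```

Both cameras agree:

| Item | Position (x, y) | Yaw |
|---|---|---|
| Stud | about (537, -327) | about 38.7° |
| Rail origin | about (546, 99) | about 166.7° |

I'll approach above the stud with tool yaw 128.7°.

Emit:
{"name": "arm_command", "arguments": {
  "motion": [
    {"hand": 50,"dp": [33,15.5,-10],"yaw": 0.1835},
    {"hand": 50,"dp": [33,15.5,-10],"yaw": 0.1835},
    {"hand": 50,"dp": [33,15.5,-10],"yaw": 0.1835},
    {"hand": 50,"dp": [33,15.5,-10],"yaw": 0.1835},
    {"hand": 50,"dp": [33,15.5,-10],"yaw": 0.1835},
    {"hand": 50,"dp": [33,15.5,-10],"yaw": 0.1835},
    {"hand": 50,"dp": [33,15.5,-10],"yaw": 0.1835},
    {"hand": 50,"dp": [33,15.5,-10],"yaw": 0.1835},
    {"hand": 50,"dp": [33,15.5,-10],"yaw": 0.1835},
    {"hand": 50,"dp": [31,15,-10],"yaw": 0.1835},
    {"hand": 50,"dp": [0,0,0],"yaw": 0}
  ]
}}

```text
t: 1.52
position: [538.1, -325.7, 201.4]
tcp_rot: [-3.141, -0.002, 2.247]
force: [-0.7, 0.5, 0.7]
gripper_width: 0.565
```

```bash
cat > snap.py <<'E'
import sys,pickle,cv2
from bench import bot
n,o=sys.argv[1:3]
d=bot.snapshot(n);pickle.dump(d,open(f"pics/{o}.pkl","wb"));im=d["image"][:,:,::-1]
if len(sys.argv)>3:
    x,y,w,h=map(int,sys.argv[3:7]);s=float(sys.argv[7]);im=cv2.resize(im[y:y+h,x:x+w],None,fx=s,fy=s,interpolation=cv2.INTER_CUBIC)
cv2.imwrite(f"pics/{o}.png",im)
s=bot.state()
print(s["t"],s["position"].round(2),s["tcp_rot"].round(4),s["force"].round(2),s["joint_positions"].round(3),s["gripper_width"]*88.1)
E
python3 snap.py wrist w1
```

```text
1.575 [ 537.22 -326.65  202.08] [-3.1412e+00 -1.2000e-03  2.2438e+00] [-0.33 -0.73  0.5 ] [-0.732  0.626  1.289 -0.     1.227 -1.405] 50.124692286345294
```

View pics/w1.png

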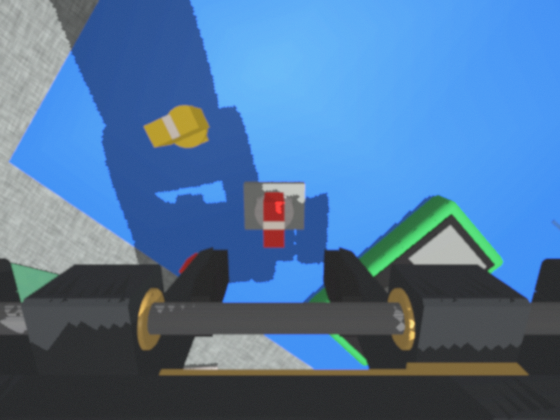

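Run:
```python
import cv2
a=cv2.imread("pics/w1.png");x,y=230,170
cv2.imwrite("pics/w1c.png",cv2.resize(a[y:y+90,x:x+90],None,fx=6.5,fy=6.5,interpolation=cv2.INTER_CUBIC))
a=cv2.imread("pics/top0.png");x,y=295,140
cv2.imwrite("pics/c5.png",cv2.resize(a[y:y+60,x:x+100],None,fx=7,fy=7,interpolation=cv2.INTER_CUBIC))
```

```text
(no output)
```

View pics/w1c.png

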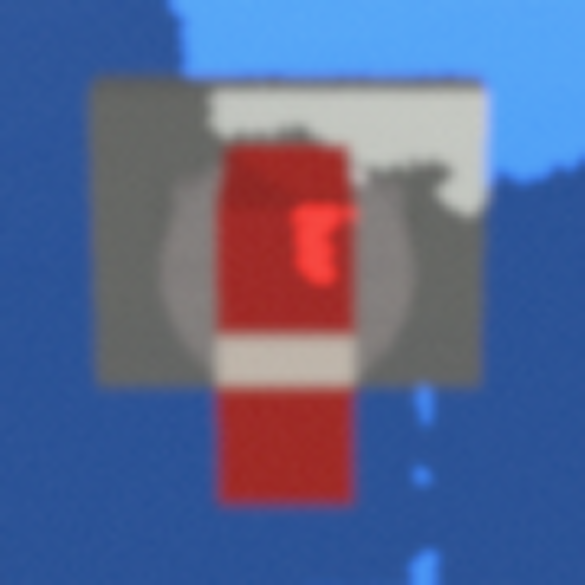

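View pics/c5.png

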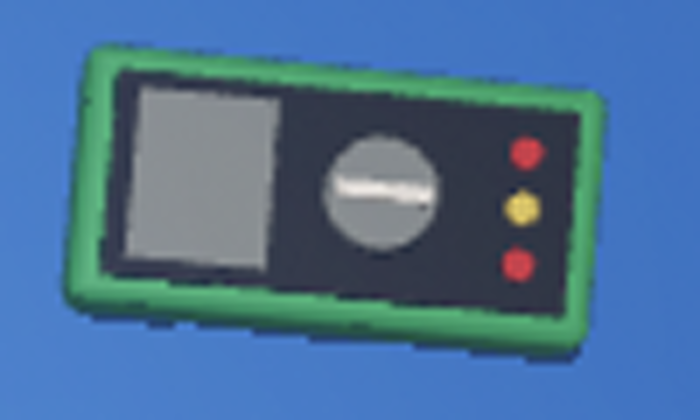

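```bash
cat >> run1.py <<'E'
print("----")
import pickle
W=pickle.load(open("pics/w1.pkl","rb"));w=lambda *p:uncrop(p,230,170,6.5)
for n,p,z in[("stripeL",(217,361),66),("stripeR",(357,359),66),("wing BL",(217,505),66),("BR",(354,505),66),("TL",(220,206),66),("TR",(355,206),66),
 ("rTL",(92,80),12),("rTR",(490,82),12),("rBL",(98,385),12),("rBR",(483,385),12)]:
    print(n,ray(W,w(*p),z)[:2].round(1))
c5=lambda *p:uncrop(p,295,140,7)
for p in[(68,305),(330,335),(580,355)]: print("meter",ray(T,c5(*p),20)[:2].round(1),ray(T,c5(*p),42)[:2].round(1))
E
python3 run1.py|sed -n '/----/,$p'
```

```text
----
stripeL [ 529.8 -332. ]
stripeR [ 542.4 -321.6]
wing BL [ 541.  -346.3]
BR [ 553.7 -336. ]
TL [ 518.5 -317.1]
TR [ 530.6 -307.5]
rTL [ 499.8 -325.7]
rTR [ 543.4 -291. ]
rBL [ 527.7 -361.2]
rBR [ 571.6 -325.9]
meter [ 648.7 -221.9] [ 646.  -220.1]
meter [ 636.6 -306.9] [ 634.2 -303. ]
meter [ 627.8 -388.2] [ 625.7 -382.1]
```

The wrist view puts the stud at (536.2,-326.8), yaw about 39°. The meter is more than 80 mm away, so the path is clear. Descending and gripping.

Emit:
{"name": "arm_command", "arguments": {
  "force": 40,
  "motion": [
    {"hand": 50,"dp": [-1,0.3,-25],"yaw": 0},
    {"hand": 50,"dp": [0,0,-30],"yaw": 0},
    {"hand": 50,"dp": [0,0,-30],"yaw": 0},
    {"hand": 50,"dp": [0,0,-19],"yaw": 0},
    {"hand": 50,"dp": [0,0,0],"yaw": 0},
    {"hand": 8,"dp": [0,0,0],"yaw": 0},
    {"hand": 8,"dp": [0,0,0],"yaw": 0},
    {"hand": 8,"dp": [0,0,0],"yaw": 0},
    {"hand": 8,"dp": [0,0,0],"yaw": 0},
    {"hand": 8,"dp": [0,0,0],"yaw": 0}
  ]
}}

```text
t: 2.82
position: [536.3, -326.8, 99.1]
tcp_rot: [3.141, 0.001, 2.245]
force: [-0.7, 0.7, 2.4]
gripper_width: 0.174
```

```bash
python3 snap.py side s2 200 220 130 110 6
```

```text
2.875 [ 536.31 -326.79   99.07] [3.1415e+00 5.0000e-04 2.2448e+00] [-0.55  0.75  2.71] [-0.734  0.747  1.372  0.     1.022 -1.408] 15.641651315178208
```

View pics/s2.png

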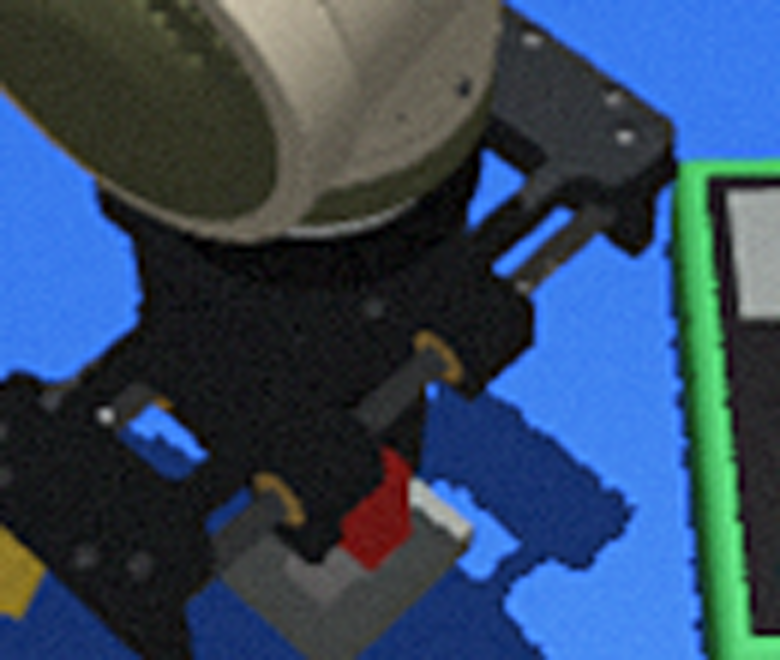

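Emit:
{"name": "arm_command", "arguments": {
  "motion": [
    {"hand": 8,"dp": [0,0,20],"yaw": 0},
    {"hand": 8,"dp": [0,0,40],"yaw": 0},
    {"hand": 8,"dp": [0,0,40],"yaw": 0},
    {"hand": 8,"dp": [6,25,0],"yaw": -0.056},
    {"hand": 8,"dp": [12,50,0],"yaw": -0.125},
    {"hand": 8,"dp": [12,50,0],"yaw": -0.125},
    {"hand": 8,"dp": [12,50,0],"yaw": -0.125},
    {"hand": 8,"dp": [12,50,0],"yaw": -0.125},
    {"hand": 8,"dp": [12,50,0],"yaw": -0.125},
    {"hand": 8,"dp": [12,50,0],"yaw": -0.125},
    {"hand": 8,"dp": [12,50,0],"yaw": -0.1},
    {"hand": 8,"dp": [7,30,0],"yaw": 0}
  ]
}}

```text
t: 4.38
position: [633.2, 80.7, 199.8]
tcp_rot: [3.141, -0.0, 1.339]
force: [0.5, -0.5, -2.2]
gripper_width: 0.183
```

Emit:
{"name": "arm_command", "arguments": {
  "motion": [
    {"hand": 8,"dp": [0,0,0],"yaw": 0},
    {"hand": 8,"dp": [0,0,0],"yaw": 0}
  ]
}}

```text
t: 4.62
position: [633.0, 77.5, 199.3]
tcp_rot: [3.141, 0.0, 1.338]
force: [0.1, 0.4, -1.8]
gripper_width: 0.176
```

```bash
python3 snap.py wrist w3;python3 snap.py side s3;python3 snap.py top t3
```

```text
4.675 [633.05  77.18 199.15] [3.1415e+00 2.0000e-04 1.3378e+00] [-0.41 -0.37 -1.73] [-0.062  0.648  1.26  -0.     1.234  0.171] 15.63585843252598
4.725 [633.1   77.07 199.09] [3.1414e+00 2.0000e-04 1.3375e+00] [-1.03  0.54 -1.1 ] [-0.062  0.648  1.26  -0.     1.233  0.171] 15.443336591869302
4.775 [633.12  77.09 199.  ] [3.1415e+00 1.0000e-04 1.3374e+00] [ 0.36 -0.29 -1.07] [-0.062  0.648  1.26  -0.     1.233  0.171] 15.39811516352733
```

View pics/w3.png

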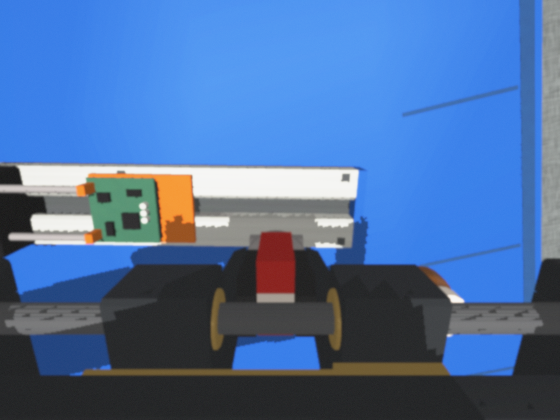

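View pics/s3.png

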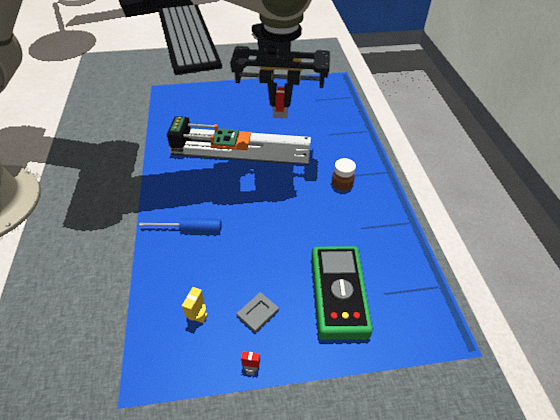

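The stud is held upright with its head showing, and the wrist view shows the whole rear of the rail. The slot runs horizontally from the carriage's rear edge at u≈194 to the rail end at u≈355. I'll refine the rail pose from an enlarged crop.

Run:
```python
import cv2
a=cv2.imread("pics/w3.png");x,y=175,155
cv2.imwrite("pics/w3c.png",cv2.resize(a[y:y+100,x:x+195],None,fx=4,fy=4,interpolation=cv2.INTER_CUBIC))
x,y=0,155
cv2.imwrite("pics/w3d.png",cv2.resize(a[y:y+100,x:x+200],None,fx=4,fy=4,interpolation=cv2.INTER_CUBIC))
```

```text
(no output)
```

View pics/w3c.png

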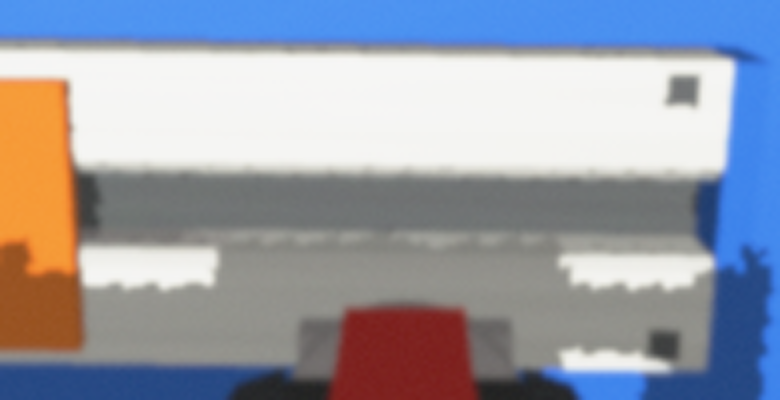

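View pics/w3d.png

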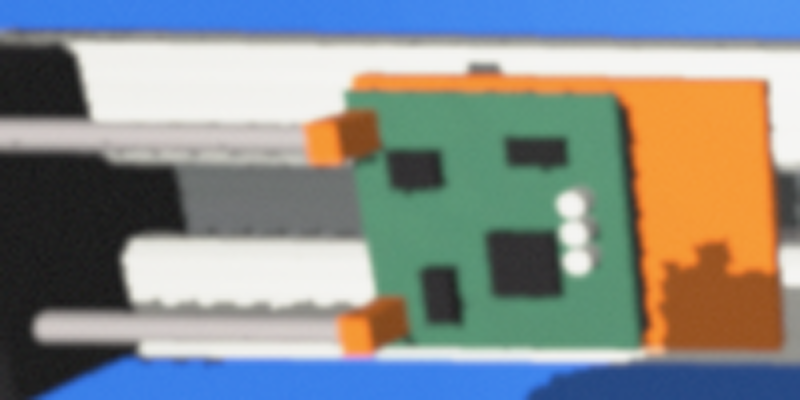

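```bash
cat > run2.py <<'E'
from h import *
import pickle
exec(open("run1.py").read().split("for n,p,z")[0])
W=pickle.load(open("pics/w3.pkl","rb"));w=lambda *p:uncrop(p,175,155,4);v=lambda *p:uncrop(p,0,155,4)
obs=[(W,(-160,-35,26),w(735,59)),(W,(-160,35,26),w(708,371)),(W,(-20,-30,32),w(68,82)),(W,(-20,30,32),w(83,350)),
(W,(-160,-12,26),w(722,174)),(W,(-160,12,26),w(715,252))]
tobs=[(T,(-160,-35,26),c2(190,38)),(T,(-160,35,26),c2(305,58)),(T,(-20,-30,32),c2(148,257)),(T,(-20,30,32),c2(243,278))]+[(T,(a,b,60),c2(*p)) for (a,b),p in zip([(125,-35),(125,35),(160,35),(160,-35)],[(68,490),(193,512),(178,570),(58,548)])]
sobs=[(S,(-160,-35,26),c4(717,147)),(S,(-20,-30,32),c4(442,125)),(S,(-20,30,32),c4(425,205))]
for n,o in(("W",obs),("T",tobs),("S",sobs),("all",obs+tobs+sobs)):
    q,r=fit(o,[546,99,2.909]);print(n,q.round(4));
    if n in"WT":print(r.round(1).tolist())
    c,s=np.cos(q[2]),np.sin(q[2]);print(" entry",(q[0]-90*c).round(1),(q[1]-90*s).round(1))
for a,b in[((100,168),(700,176)),((100,242),(715,252)),((100,48),(730,58)),((-600,35),(730,58))]:
    A,B=ray(W,w(*a),26),ray(W,w(*b),26);dd=A-B
    m=np.array([633.1,77.1]);u=dd[:2]/np.hypot(*dd[:2]);n=np.array([-u[1],u[0]])
    print("edge yaw",np.arctan2(dd[1],dd[0]).round(4),"offset of TCP from edge (rail y)",((m-A[:2])@n).round(2))
# stripe of held stud / head
print("stud bottom z guess", )
E
python3 run2.py
```

```text
W [543.6948 100.9658   2.8973]
[[-0.3, 0.6], [-0.2, -0.6], [-0.4, -0.3], [0.2, 0.2], [0.7, -1.7], [0.1, 5.1]]
 entry 631.0 79.2
T [546.6327  99.1687   2.9114]
[[0.6, -0.7], [-1.1, -0.0], [0.2, -0.6], [0.2, -1.0], [1.3, 0.2], [-1.4, 0.7], [-0.8, 0.8], [0.5, 0.3]]
 entry 634.3 78.6
S [544.1912  98.8269   2.9099]
 entry 631.8 78.2
all [543.9738 100.1711   2.9035]
 entry 631.4 78.9
edge yaw 2.896 offset of TCP from edge (rail y) 11.59
edge yaw 2.8927 offset of TCP from edge (rail y) -5.41
edge yaw 2.8938 offset of TCP from edge (rail y) 37.43
edge yaw 2.8923 offset of TCP from edge (rail y) 37.53
stud bottom z guess
```

All estimates put the stud 1–2 mm off the slot centre in +rail y, so I'll shift by (+0.4,+1.6) and lower it. I'll stop just above the rail top first.

Emit:
{"name": "arm_command", "arguments": {
  "motion": [
    {"hand": 8,"dp": [0.4,1.6,-15],"yaw": 0},
    {"hand": 8,"dp": [0,0,-25],"yaw": 0},
    {"hand": 8,"dp": [0,0,-25],"yaw": 0},
    {"hand": 8,"dp": [0,0,-8],"yaw": 0},
    {"hand": 8,"dp": [0,0,0],"yaw": 0},
    {"hand": 8,"dp": [0,0,0],"yaw": 0}
  ]
}}

```text
t: 5.52
position: [634.0, 79.8, 126.7]
tcp_rot: [3.14, -0.0, 1.339]
force: [0.5, -0.1, -1.4]
gripper_width: 0.177
```

```bash
python3 snap.py wrist w4 180 130 200 150 4;python3 snap.py side s4 200 60 120 120 5; python3 snap.py top t4 120 130 120 120 5
```

```text
5.575 [633.95  79.82 126.72] [ 3.1399e+00 -3.0000e-04  1.3388e+00] [-0.57 -0.09 -2.25] [-0.058  0.731  1.318  0.     1.091  0.174] 16.01359956466597
5.625 [633.88  79.83 126.65] [ 3.1400e+00 -3.0000e-04  1.3388e+00] [-0.17  0.27 -1.6 ] [-0.058  0.731  1.318 -0.     1.091  0.174] 15.819419200854018
5.675 [633.82  79.84 126.47] [ 3.1403e+00 -2.0000e-04  1.3388e+00] [-0.14 -0.62 -0.8 ] [-0.058  0.731  1.318  0.     1.091  0.174] 15.975141789792227
```

View pics/w4.png

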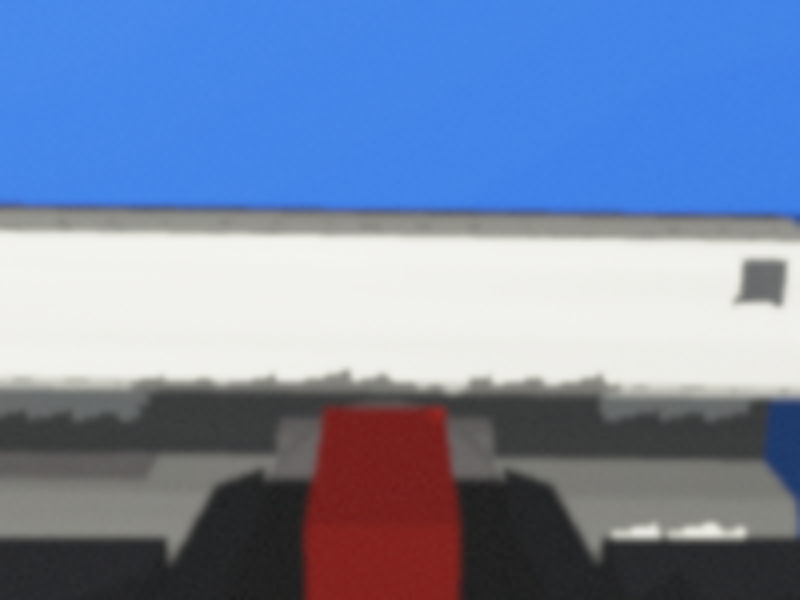

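View pics/s4.png

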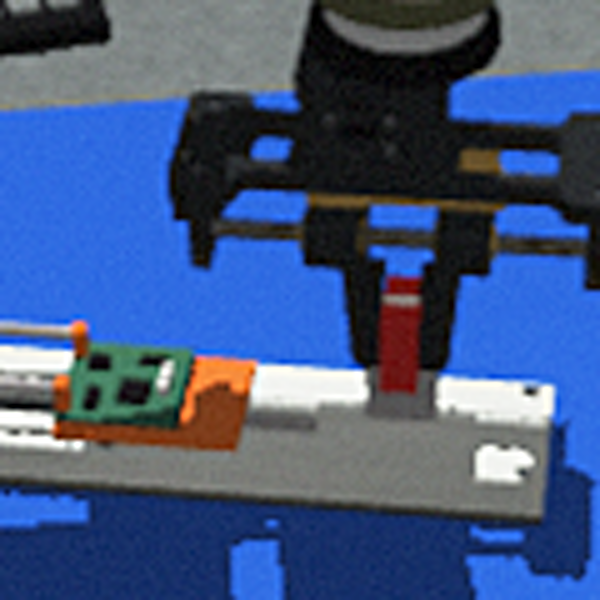

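```bash
cat > run3.py <<'E'
from h import *
import pickle
W=pickle.load(open("pics/w4.pkl","rb"));w=lambda *p:uncrop(p,180,130,4)
for a,b in[((0,231),(780,240)),((0,384),(760,395)),((160,455),(760,462))]:
    A,B=ray(W,w(*a),26),ray(W,w(*b),26);dd=A-B
    m=np.array([633.9,79.83]);u=dd[:2]/np.hypot(*dd[:2]);n=np.array([-u[1],u[0]])
    print("edge yaw",np.arctan2(dd[1],dd[0]).round(4),"offset",((m-A[:2])@n).round(2))
W=pickle.load(open("pics/s4.pkl","rb"));w=lambda *p:uncrop(p,200,60,5)
# wing top, z=126.7-93.1+60
for p,z in[((402,280),93.6),((402,300),93.6)]:print(ray(W,w(*p),z)[:2])
W=pickle.load(open("pics/t4.pkl","rb"))
print("top proj stud bottom", proj(W,[633.9,79.8,33]))
E
python3 run3.py
```

```text
edge yaw 2.8979 offset 33.94
edge yaw 2.8942 offset 8.83
edge yaw 2.8969 offset -2.85
[635.08752537  93.96114986]
[632.98537349  79.46249668]
top proj stud bottom [[170.20771206 192.66227051]]
```

View pics/t4.png

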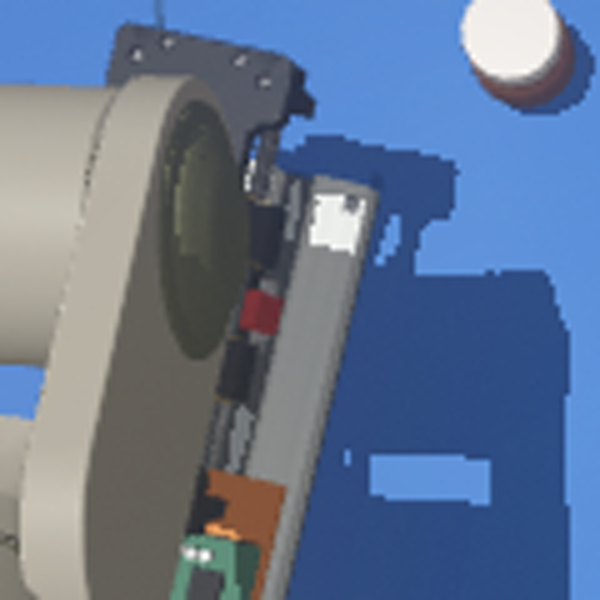

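The closer measurement puts the stud at rail y ≈ -1 mm and the rail about 0.01 rad less than assumed. I'll correct by (-0.2,-0.9) and yaw -0.007, then lower gently.

Emit:
{"name": "arm_command", "arguments": {
  "motion": [
    {"hand": 8,"dp": [-0.2,-0.9,-2],"yaw": -0.007},
    {"hand": 8,"dp": [0,0,-2],"yaw": 0},
    {"hand": 8,"dp": [0,0,-2],"yaw": 0},
    {"hand": 8,"dp": [0,0,-2],"yaw": 0},
    {"hand": 8,"dp": [0,0,-2],"yaw": 0},
    {"hand": 8,"dp": [0,0,0],"yaw": 0}
  ]
}}

```text
t: 6.42
position: [633.3, 79.0, 115.5]
tcp_rot: [-3.141, 0.0, 1.332]
force: [-0.1, 0.3, -1.8]
gripper_width: 0.176
```

```bash
python3 snap.py wrist w5 180 130 200 150 4
```

```text
6.475 [633.34  78.97 115.64] [-3.1414  0.      1.3318] [ 0.21 -0.6  -1.33] [-0.059  0.744  1.326  0.     1.071  0.18 ] 15.568729926543975
```

View pics/w5.png

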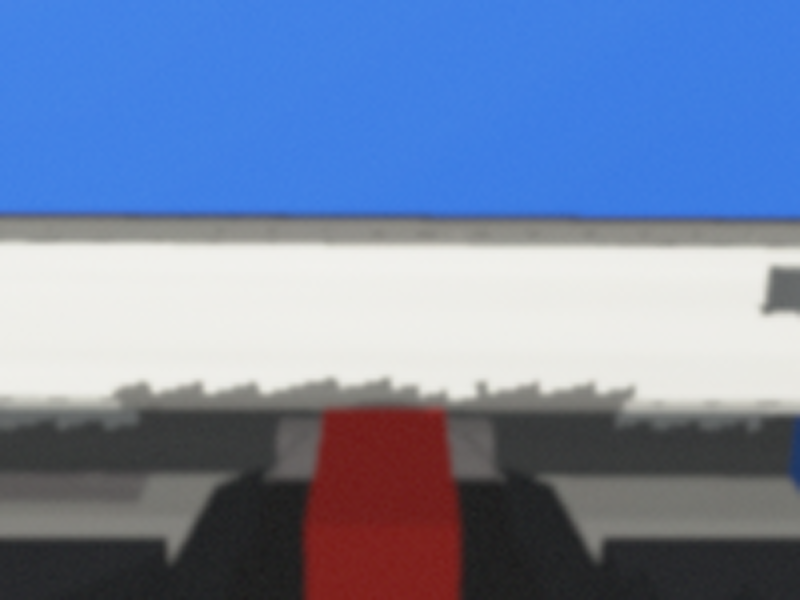

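Head is inside the lead-in with no contact force, and the edges are now parallel. Continuing down.

Emit:
{"name": "arm_command", "arguments": {
  "motion": [
    {"hand": 8,"dp": [0,0,-2],"yaw": 0},
    {"hand": 8,"dp": [0,0,-2],"yaw": 0},
    {"hand": 8,"dp": [0,0,-2],"yaw": 0},
    {"hand": 8,"dp": [0,0,-1],"yaw": 0},
    {"hand": 8,"dp": [0,0,0],"yaw": 0}
  ]
}}

```text
t: 7.1
position: [633.3, 79.0, 108.6]
tcp_rot: [-3.141, -0.0, 1.332]
force: [0.4, -1.1, -1.5]
gripper_width: 0.176
```

Emit:
{"name": "arm_command", "arguments": {
  "motion": [
    {"hand": 8,"dp": [0,0,-2],"yaw": 0},
    {"hand": 8,"dp": [0,0,-2],"yaw": 0},
    {"hand": 8,"dp": [0,0,-1],"yaw": 0},
    {"hand": 8,"dp": [0,0,-1],"yaw": 0},
    {"hand": 8,"dp": [0,0,0],"yaw": 0},
    {"hand": 8,"dp": [0,0,0],"yaw": 0}
  ]
}}

```text
t: 7.85
position: [633.4, 78.9, 102.8]
tcp_rot: [3.142, -0.0, 1.332]
force: [0.5, 0.2, -2.2]
gripper_width: 0.18
```

Emit:
{"name": "arm_command", "arguments": {
  "motion": [
    {"hand": 8,"dp": [0,0,-0.8],"yaw": 0},
    {"hand": 8,"dp": [0,0,-0.5],"yaw": 0},
    {"hand": 8,"dp": [0,0,0],"yaw": 0},
    {"hand": 8,"dp": [0,0,0],"yaw": 0}
  ]
}}

```text
t: 8.35
position: [633.4, 78.9, 101.5]
tcp_rot: [3.142, -0.0, 1.332]
force: [-0.8, 1.3, 0.6]
gripper_width: 0.176
```

```bash
python3 snap.py side s6 200 60 120 120 5
```

```text
8.4 [633.36  78.97 101.52] [ 3.1416 -0.      1.3318] [-0.52  0.73  0.83] [-0.059  0.763  1.333  0.     1.045  0.18 ] 15.666066328884884
```

View pics/s6.png

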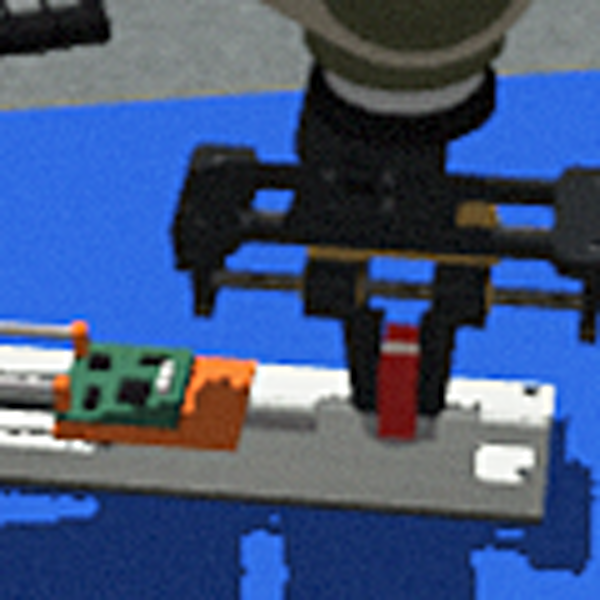

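Collar touched the rail (fz rose to about +0.7), so I'll float 0.7 mm and slide along. First 48 mm, up to near the carriage.

Emit:
{"name": "arm_command", "arguments": {
  "motion": [
    {"hand": 8,"dp": [0,0,0.7],"yaw": 0},
    {"hand": 8,"dp": [-3.9,0.95,0],"yaw": 0},
    {"hand": 8,"dp": [-7.77,1.9,0],"yaw": 0},
    {"hand": 8,"dp": [-7.77,1.9,0],"yaw": 0},
    {"hand": 8,"dp": [-7.77,1.9,0],"yaw": 0},
    {"hand": 8,"dp": [-7.77,1.9,0],"yaw": 0},
    {"hand": 8,"dp": [-7.77,1.9,0],"yaw": 0},
    {"hand": 8,"dp": [-3.9,0.95,0],"yaw": 0},
    {"hand": 8,"dp": [0,0,0],"yaw": 0}
  ]
}}

```text
t: 9.52
position: [586.6, 90.4, 102.2]
tcp_rot: [3.142, 0.0, 1.332]
force: [-0.6, -0.4, -0.6]
gripper_width: 0.181
```

```bash
python3 snap.py side s7 160 60 150 120 5
```

```text
9.575 [586.8   90.36 102.21] [ 3.1413e+00 -1.0000e-04  1.3318e+00] [-0.03  0.17 -2.45] [-0.044  0.68   1.49   0.     0.971  0.195] 15.44927261548125
```

View pics/s7.png

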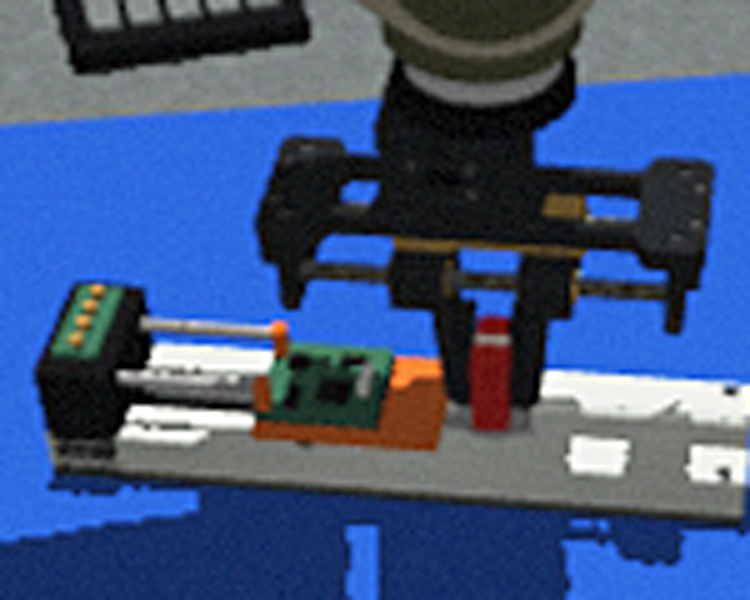

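No lateral load so far. Collar is about to meet the carriage and the finger tip clears it, so I'll push on more slowly.

Emit:
{"name": "arm_command", "arguments": {
  "motion": [
    {"hand": 8,"dp": [-2.91,0.71,0],"yaw": 0},
    {"hand": 8,"dp": [-2.91,0.71,0],"yaw": 0},
    {"hand": 8,"dp": [-2.91,0.71,0],"yaw": 0},
    {"hand": 8,"dp": [-2.91,0.71,0],"yaw": 0},
    {"hand": 8,"dp": [-2.91,0.71,0],"yaw": 0},
    {"hand": 8,"dp": [-2.91,0.71,0],"yaw": 0},
    {"hand": 8,"dp": [0,0,0],"yaw": 0}
  ]
}}

```text
t: 10.45
position: [569.1, 94.7, 102.2]
tcp_rot: [-3.141, -0.0, 1.332]
force: [4.0, -0.0, -2.3]
gripper_width: 0.18
```

Emit:
{"name": "arm_command", "arguments": {
  "motion": [
    {"hand": 8,"dp": [-1.94,0.47,0],"yaw": 0},
    {"hand": 8,"dp": [-1.94,0.47,0],"yaw": 0},
    {"hand": 8,"dp": [-1.46,0.36,0],"yaw": 0},
    {"hand": 8,"dp": [-0.97,0.24,0],"yaw": 0},
    {"hand": 8,"dp": [0,0,0],"yaw": 0}
  ]
}}

```text
t: 11.08
position: [563.0, 96.2, 102.2]
tcp_rot: [3.141, -0.0, 1.332]
force: [4.4, 0.6, -2.9]
gripper_width: 0.176
```

Emit:
{"name": "arm_command", "arguments": {
  "motion": [
    {"hand": 8,"dp": [-0.97,0.24,0],"yaw": 0},
    {"hand": 8,"dp": [-0.97,0.24,0],"yaw": 0},
    {"hand": 8,"dp": [-0.97,0.24,0],"yaw": 0},
    {"hand": 8,"dp": [0,0,0],"yaw": 0}
  ]
}}

```text
t: 11.58
position: [560.2, 96.9, 102.2]
tcp_rot: [3.141, -0.0, 1.332]
force: [5.6, 0.7, -3.1]
gripper_width: 0.177
```

Emit:
{"name": "arm_command", "arguments": {
  "motion": [
    {"hand": 8,"dp": [-0.97,0.24,0],"yaw": 0},
    {"hand": 8,"dp": [-0.97,0.24,0],"yaw": 0},
    {"hand": 8,"dp": [0,0,0],"yaw": 0}
  ]
}}

```text
t: 11.95
position: [558.3, 97.3, 102.2]
tcp_rot: [3.141, -0.0, 1.332]
force: [5.5, 1.3, -4.4]
gripper_width: 0.179
```

Emit:
{"name": "arm_command", "arguments": {
  "motion": [
    {"hand": 8,"dp": [-0.97,0.24,0],"yaw": 0},
    {"hand": 8,"dp": [-0.97,0.24,0],"yaw": 0},
    {"hand": 8,"dp": [0,0,0],"yaw": 0}
  ]
}}

```text
t: 12.32
position: [556.4, 97.8, 102.2]
tcp_rot: [3.141, -0.0, 1.332]
force: [5.4, -1.0, -4.4]
gripper_width: 0.175
```

Emit:
{"name": "arm_command", "arguments": {
  "motion": [
    {"hand": 8,"dp": [-0.97,0.24,0],"yaw": 0},
    {"hand": 8,"dp": [-0.97,0.24,0],"yaw": 0},
    {"hand": 8,"dp": [0,0,0],"yaw": 0}
  ]
}}

```text
t: 12.7
position: [554.5, 98.3, 102.2]
tcp_rot: [3.14, -0.0, 1.332]
force: [6.1, 0.8, -4.9]
gripper_width: 0.18
```

```bash
python3 snap.py side s8 160 60 150 120 5; python3 snap.py wrist w8 180 130 200 150 4;python3 -c "
from bench import bot
s=bot.state();print(s['wrist_torque'],s['force'])"
```

```text
12.75 [554.54  98.29 102.23] [ 3.1404e+00 -3.0000e-04  1.3317e+00] [ 6.14  0.22 -4.71] [-0.033  0.626  1.592  0.     0.922  0.206] 15.619623148057286
12.8 [554.56  98.31 102.24] [ 3.1404e+00 -3.0000e-04  1.3317e+00] [ 6.78  0.56 -5.07] [-0.033  0.626  1.592  0.     0.922  0.206] 15.871296720212499
[-0.04369232 -1.21701155 -0.03950544] [ 6.78126768  0.56275568 -5.06944491]
```

View pics/s8.png

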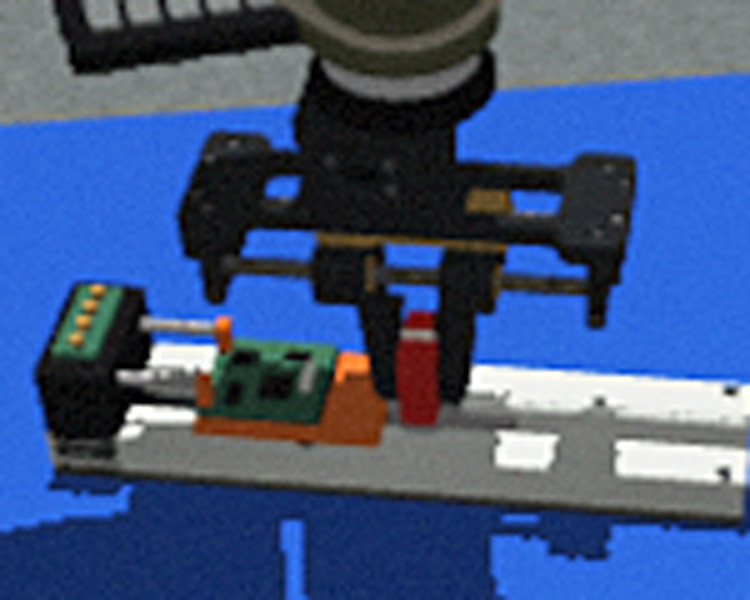

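View pics/w8.png

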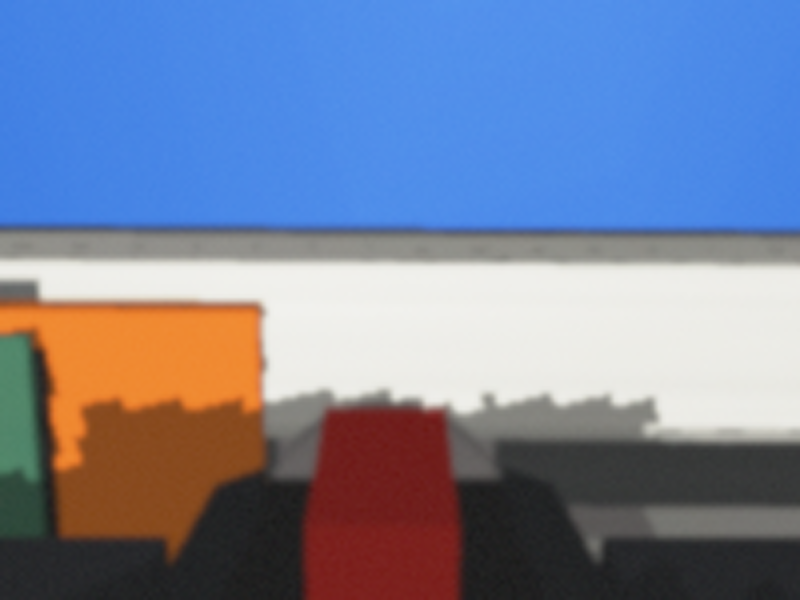

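The stud is upright against the carriage rear (w8 at (265,400)). Continuing in small steps.

Emit:
{"name": "arm_command", "arguments": {
  "motion": [
    {"hand": 8,"dp": [-0.97,0.24,-0.2],"yaw": 0},
    {"hand": 8,"dp": [-0.97,0.24,0],"yaw": 0},
    {"hand": 8,"dp": [0,0,0],"yaw": 0}
  ]
}}

```text
t: 13.18
position: [552.8, 98.7, 102.3]
tcp_rot: [3.14, -0.0, 1.332]
force: [6.1, -0.2, -4.1]
gripper_width: 0.176
```

Emit:
{"name": "arm_command", "arguments": {
  "motion": [
    {"hand": 8,"dp": [-0.97,0.24,0],"yaw": 0},
    {"hand": 8,"dp": [-0.97,0.24,0],"yaw": 0},
    {"hand": 8,"dp": [0,0,0],"yaw": 0}
  ]
}}

```text
t: 13.55
position: [550.9, 99.2, 102.2]
tcp_rot: [3.14, -0.0, 1.332]
force: [6.6, -0.8, -4.3]
gripper_width: 0.176
```

Emit:
{"name": "arm_command", "arguments": {
  "motion": [
    {"hand": 8,"dp": [-0.97,0.24,0],"yaw": 0},
    {"hand": 8,"dp": [-0.97,0.24,0],"yaw": 0},
    {"hand": 8,"dp": [0,0,0],"yaw": 0}
  ]
}}

```text
t: 13.92
position: [549.0, 99.6, 102.2]
tcp_rot: [3.139, -0.0, 1.332]
force: [8.0, -0.5, -3.9]
gripper_width: 0.178
```

Emit:
{"name": "arm_command", "arguments": {
  "motion": [
    {"hand": 8,"dp": [-0.73,0.18,0],"yaw": 0},
    {"hand": 8,"dp": [-0.73,0.18,0],"yaw": 0},
    {"hand": 8,"dp": [0,0,0],"yaw": 0}
  ]
}}

```text
t: 14.3
position: [547.6, 100.0, 102.3]
tcp_rot: [3.139, -0.0, 1.332]
force: [7.6, 0.2, -5.3]
gripper_width: 0.175
```

Emit:
{"name": "arm_command", "arguments": {
  "motion": [
    {"hand": 8,"dp": [-0.73,0.18,0],"yaw": 0},
    {"hand": 8,"dp": [-0.73,0.18,0],"yaw": 0},
    {"hand": 8,"dp": [0,0,0],"yaw": 0}
  ]
}}

```text
t: 14.68
position: [546.2, 100.3, 102.3]
tcp_rot: [3.139, -0.0, 1.332]
force: [8.5, 0.3, -4.8]
gripper_width: 0.178
```

Emit:
{"name": "arm_command", "arguments": {
  "motion": [
    {"hand": 8,"dp": [-0.73,0.18,0],"yaw": 0},
    {"hand": 8,"dp": [-0.73,0.18,0],"yaw": 0},
    {"hand": 8,"dp": [0,0,0],"yaw": 0}
  ]
}}

```text
t: 15.05
position: [544.8, 100.7, 102.3]
tcp_rot: [3.139, -0.001, 1.332]
force: [8.0, -0.4, -5.1]
gripper_width: 0.18
```

Emit:
{"name": "arm_command", "arguments": {
  "motion": [
    {"hand": 8,"dp": [-0.73,0.18,0],"yaw": 0},
    {"hand": 8,"dp": [-0.73,0.18,0],"yaw": 0},
    {"hand": 8,"dp": [0,0,0],"yaw": 0}
  ]
}}

```text
t: 15.42
position: [543.4, 101.1, 102.3]
tcp_rot: [3.139, -0.001, 1.332]
force: [8.6, 0.3, -5.4]
gripper_width: 0.181
```

Emit:
{"name": "arm_command", "arguments": {
  "motion": [
    {"hand": 8,"dp": [-0.73,0.18,0],"yaw": 0},
    {"hand": 8,"dp": [-0.73,0.18,0],"yaw": 0},
    {"hand": 8,"dp": [0,0,0],"yaw": 0}
  ]
}}

```text
t: 15.8
position: [542.0, 101.4, 102.3]
tcp_rot: [3.139, -0.001, 1.332]
force: [8.1, 0.2, -5.8]
gripper_width: 0.175
```

Emit:
{"name": "arm_command", "arguments": {
  "motion": [
    {"hand": 8,"dp": [-0.73,0.18,0],"yaw": 0},
    {"hand": 8,"dp": [-0.73,0.18,0],"yaw": 0},
    {"hand": 8,"dp": [0,0,0],"yaw": 0}
  ]
}}

```text
t: 16.18
position: [540.6, 101.8, 102.3]
tcp_rot: [3.138, -0.001, 1.332]
force: [8.0, 0.1, -5.9]
gripper_width: 0.176
```

Emit:
{"name": "arm_command", "arguments": {
  "motion": [
    {"hand": 8,"dp": [-0.73,0.18,0],"yaw": 0},
    {"hand": 8,"dp": [-0.73,0.18,0],"yaw": 0},
    {"hand": 8,"dp": [0,0,0],"yaw": 0}
  ]
}}

```text
t: 16.55
position: [539.2, 102.1, 102.3]
tcp_rot: [3.138, -0.001, 1.332]
force: [9.4, -0.1, -5.8]
gripper_width: 0.176
```

Emit:
{"name": "arm_command", "arguments": {
  "motion": [
    {"hand": 8,"dp": [-0.73,0.18,0],"yaw": 0},
    {"hand": 8,"dp": [-0.73,0.18,0],"yaw": 0},
    {"hand": 8,"dp": [0,0,0],"yaw": 0}
  ]
}}

```text
t: 16.92
position: [537.8, 102.5, 102.3]
tcp_rot: [3.138, -0.001, 1.332]
force: [8.8, -0.3, -5.9]
gripper_width: 0.178
```

Emit:
{"name": "arm_command", "arguments": {
  "motion": [
    {"hand": 8,"dp": [-0.73,0.18,0],"yaw": 0},
    {"hand": 8,"dp": [-0.73,0.18,0],"yaw": 0},
    {"hand": 8,"dp": [0,0,0],"yaw": 0}
  ]
}}

```text
t: 17.3
position: [536.4, 102.8, 102.3]
tcp_rot: [3.138, -0.001, 1.332]
force: [8.6, -0.8, -5.4]
gripper_width: 0.181
```

Emit:
{"name": "arm_command", "arguments": {
  "motion": [
    {"hand": 8,"dp": [-0.73,0.18,0],"yaw": 0},
    {"hand": 8,"dp": [-0.73,0.18,0],"yaw": 0},
    {"hand": 8,"dp": [0,0,0],"yaw": 0}
  ]
}}

```text
t: 17.68
position: [534.9, 103.1, 102.3]
tcp_rot: [3.138, -0.001, 1.332]
force: [9.7, -1.0, -6.0]
gripper_width: 0.179
```

Emit:
{"name": "arm_command", "arguments": {
  "motion": [
    {"hand": 8,"dp": [-0.73,0.18,0],"yaw": 0},
    {"hand": 8,"dp": [-0.73,0.18,0],"yaw": 0},
    {"hand": 8,"dp": [0,0,0],"yaw": 0}
  ]
}}

```text
t: 18.05
position: [533.5, 103.5, 102.4]
tcp_rot: [3.138, -0.001, 1.332]
force: [9.7, -0.7, -5.8]
gripper_width: 0.182
```

```bash
python3 snap.py side s9 150 60 150 120 5; python3 snap.py wrist w9 180 130 200 150 4;python3 -c "
from bench import bot
s=bot.state();print(s['wrist_torque'],s['force'])"
```

```text
18.1 [533.54 103.5  102.34] [ 3.1376e+00 -7.0000e-04  1.3316e+00] [ 9.48 -0.82 -5.35] [-0.024  0.592  1.656 -0.     0.89   0.215] 15.774282857737978
18.15 [533.56 103.49 102.34] [ 3.1376e+00 -8.0000e-04  1.3315e+00] [ 9.9   0.13 -7.15] [-0.024  0.592  1.656 -0.     0.89   0.215] 15.719858653615084
[-0.21084362 -1.88026141 -0.01777666] [ 9.89594639  0.12541314 -7.15326234]
```

View pics/s9.png

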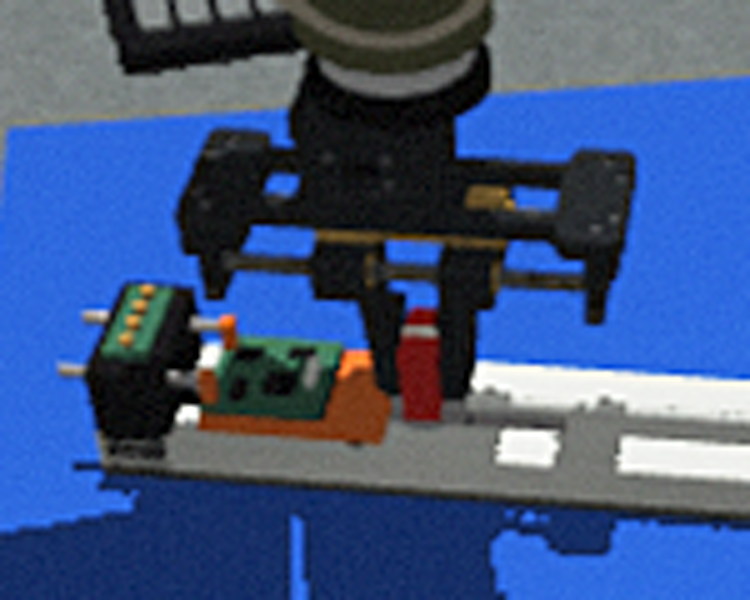

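View pics/w9.png

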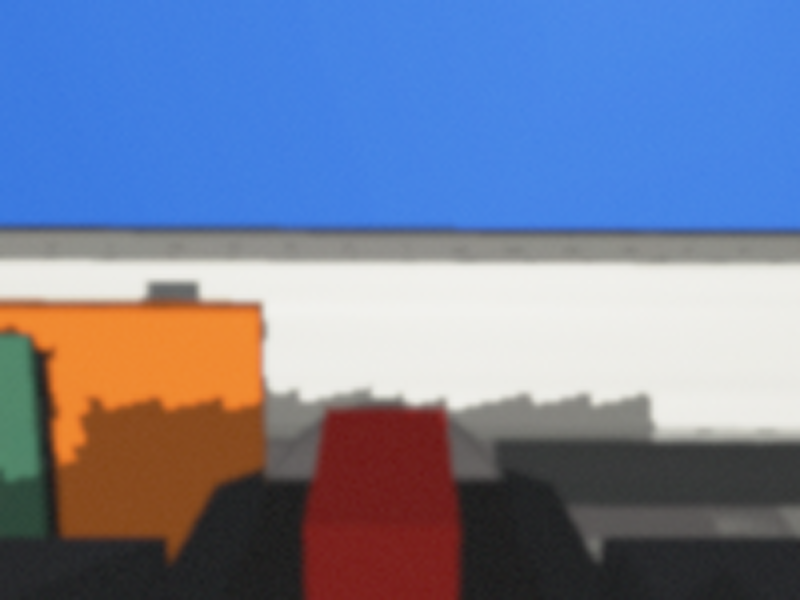

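Stud still upright and the force is still the spring's (about 9.7 N). By my estimate x ≈ 11–13, so the stop must be close.

Emit:
{"name": "arm_command", "arguments": {
  "motion": [
    {"hand": 8,"dp": [-0.68,0.17,0],"yaw": 0},
    {"hand": 8,"dp": [0,0,0],"yaw": 0}
  ]
}}

```text
t: 18.4
position: [533.0, 103.6, 102.4]
tcp_rot: [3.137, -0.001, 1.332]
force: [11.5, -1.3, -7.0]
gripper_width: 0.175
```

Emit:
{"name": "arm_command", "arguments": {
  "motion": [
    {"hand": 8,"dp": [-0.68,0.17,0],"yaw": 0},
    {"hand": 8,"dp": [0,0,0],"yaw": 0}
  ]
}}

```text
t: 18.65
position: [532.8, 103.7, 102.4]
tcp_rot: [3.136, -0.001, 1.331]
force: [12.8, -1.2, -8.7]
gripper_width: 0.179
```

Emit:
{"name": "arm_command", "arguments": {
  "motion": [
    {"hand": 8,"dp": [-0.68,0.17,0],"yaw": 0},
    {"hand": 8,"dp": [0,0,0],"yaw": 0}
  ]
}}

```text
t: 18.9
position: [532.5, 103.7, 102.5]
tcp_rot: [3.134, -0.001, 1.332]
force: [15.7, -1.7, -11.3]
gripper_width: 0.18
```

Emit:
{"name": "arm_command", "arguments": {
  "motion": [
    {"hand": 8,"dp": [-0.68,0.17,-0.3],"yaw": 0},
    {"hand": 8,"dp": [0,0,0],"yaw": 0},
    {"hand": 8,"dp": [0,0,0],"yaw": 0}
  ]
}}

```text
t: 19.27
position: [532.4, 103.8, 102.5]
tcp_rot: [3.133, -0.001, 1.331]
force: [16.8, -2.5, -9.1]
gripper_width: 0.181
```

```bash
python3 snap.py side s10 150 60 150 120 5
```

```text
19.325 [532.37 103.74 102.53] [ 3.1327e+00 -1.3000e-03  1.3313e+00] [16.7  -2.16 -9.96] [-2.300e-02  5.880e-01  1.662e+00 -1.000e-03  8.820e-01  2.170e-01] 15.707955452173255
```

View pics/s10.png

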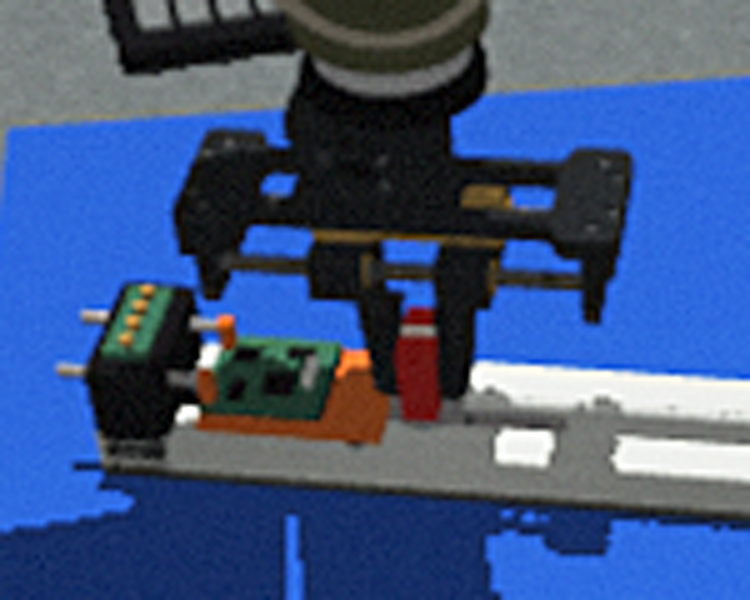

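The stop is clear: force rose from 9.7 to 16.8 N while the tool stalled at x≈532.5 over about 2.7 mm of command. I'll back off to only graze the stop (inside the 2 mm window) and begin the turn.

Emit:
{"name": "arm_command", "arguments": {
  "motion": [
    {"hand": 8,"dp": [1.2,-0.3,0],"yaw": 0},
    {"hand": 8,"dp": [1.0,-0.25,0],"yaw": 0},
    {"hand": 8,"dp": [0,0,0],"yaw": 0},
    {"hand": 8,"dp": [0,0,0],"yaw": 0}
  ]
}}

```text
t: 19.82
position: [533.3, 103.6, 102.3]
tcp_rot: [3.137, -0.001, 1.332]
force: [10.2, -0.4, -4.8]
gripper_width: 0.176
```

```bash
python3 -c "
from bench import bot
s=bot.state();print(s['position'],s['tcp_rot'],s['wrist_torque'],s['force'])"
```

```text
[533.26310987 103.58373077 102.30385916] [ 3.13690520e+00 -8.35956976e-04  1.33153270e+00] [-0.15769272 -1.86663073 -0.05103208] [10.17391316 -0.35747593 -4.75956678]
```

Emit:
{"name": "arm_command", "arguments": {
  "motion": [
    {"hand": 8,"dp": [0,0,0],"yaw": -0.08},
    {"hand": 8,"dp": [0,0,0],"yaw": -0.1},
    {"hand": 8,"dp": [0,0,0],"yaw": -0.12},
    {"hand": 8,"dp": [0,0,0],"yaw": 0}
  ]
}}

```text
t: 20.32
position: [533.4, 102.9, 102.6]
tcp_rot: [3.137, -0.001, 1.031]
force: [9.2, -5.3, -1.6]
gripper_width: 0.178
```

```bash
python3 -c "
from bench import bot
s=bot.state();print(s['position'],s['tcp_rot'],s['wrist_torque'],s['force'])"; python3 snap.py wrist w11 180 130 200 150 4
```

```text
[533.38989326 102.91421649 102.58535591] [ 3.13659725e+00 -1.20341004e-03  1.03051415e+00] [-0.94749209 -1.61967681  0.01359234] [ 9.24249472 -5.2558182  -1.59503509]
20.375 [533.32 102.96 102.55] [ 3.1367e+00 -1.2000e-03  1.0316e+00] [ 8.98 -4.73 -1.42] [-0.025  0.591  1.657 -0.002  0.889  0.516] 15.570785897816803
```

View pics/w11.png

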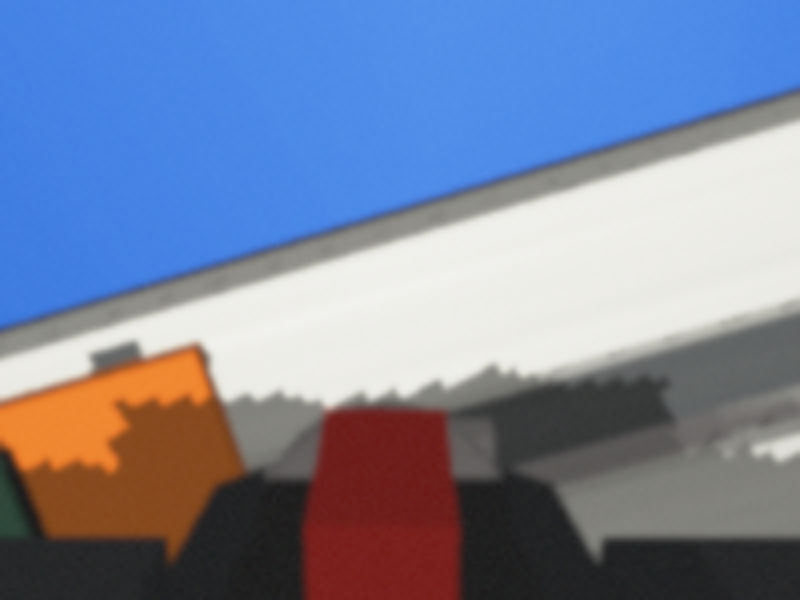

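The stud turns freely (wrist torque z ≈ 0), so it is in the turning zone. Continuing the turn.

Emit:
{"name": "arm_command", "arguments": {
  "motion": [
    {"hand": 8,"dp": [0,0,0],"yaw": -0.1},
    {"hand": 8,"dp": [0,0,0],"yaw": -0.12},
    {"hand": 8,"dp": [0,0,0],"yaw": -0.12},
    {"hand": 8,"dp": [0,0,0],"yaw": -0.12},
    {"hand": 8,"dp": [0,0,0],"yaw": -0.1},
    {"hand": 8,"dp": [0,0,0],"yaw": 0}
  ]
}}

```text
t: 21.12
position: [533.5, 102.6, 102.7]
tcp_rot: [3.137, -0.004, 0.471]
force: [10.2, -6.2, -1.0]
gripper_width: 0.178
```

Emit:
{"name": "arm_command", "arguments": {
  "motion": [
    {"hand": 8,"dp": [0,0,0],"yaw": -0.12},
    {"hand": 8,"dp": [0,0,0],"yaw": -0.12},
    {"hand": 8,"dp": [0,0,0],"yaw": -0.12},
    {"hand": 8,"dp": [0,0,0],"yaw": -0.12},
    {"hand": 8,"dp": [0,0,0],"yaw": -0.12},
    {"hand": 8,"dp": [0,0,0],"yaw": -0.108},
    {"hand": 8,"dp": [0,0,0],"yaw": 0},
    {"hand": 8,"dp": [0,0,0],"yaw": 0}
  ]
}}

```text
t: 22.12
position: [533.7, 102.5, 102.7]
tcp_rot: [3.141, -0.006, -0.236]
force: [9.7, -8.3, -2.1]
gripper_width: 0.175
```

```bash
python3 -c "
from bench import bot
s=bot.state();print(s['position'],s['tcp_rot'],s['wrist_torque'],s['force'])"; python3 snap.py wrist w12;python3 snap.py side s12 150 60 150 120 5
```

```text
[533.71247326 102.48140102 102.74915002] [ 3.14063959 -0.0062448  -0.23597101] [-1.51435594 -1.83922772  0.07455915] [ 9.74300801 -8.25777575 -2.14061054]
22.175 [533.71 102.5  102.75] [ 3.1406 -0.0062 -0.2359] [ 9.62 -8.59 -2.14] [-0.025  0.59   1.657 -0.003  0.888  1.783] 15.746315369257028
22.225 [533.71 102.48 102.75] [ 3.1406 -0.0063 -0.2359] [10.34 -8.37 -1.85] [-0.025  0.59   1.657 -0.003  0.888  1.783] 15.722058452383397
```

View pics/w12.png

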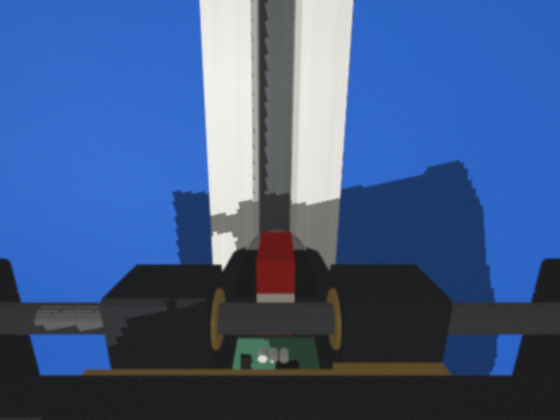

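View pics/s12.png

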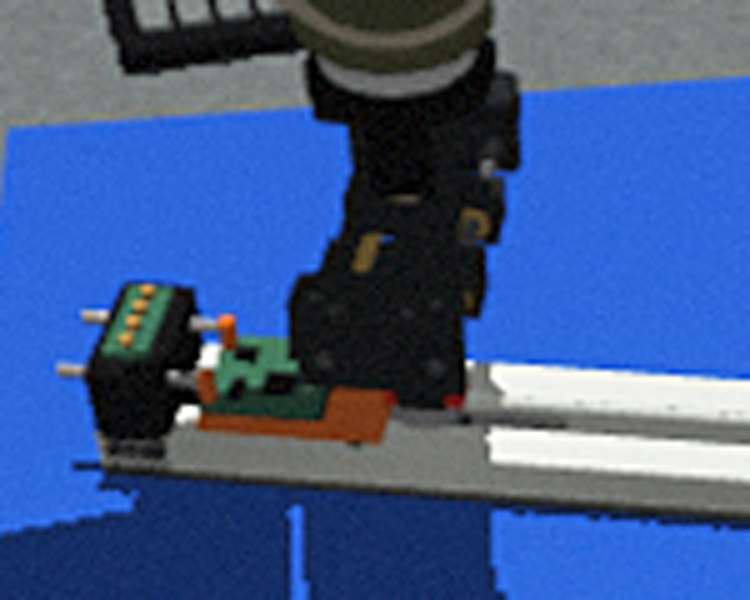

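The stud is now across the slot; w12 shows the stripe at (275,298) lying crosswise. I'll relieve the 6 N of lateral load and ease back.

Emit:
{"name": "arm_command", "arguments": {
  "motion": [
    {"hand": 8,"dp": [0.8,-0.6,0],"yaw": -0.003},
    {"hand": 8,"dp": [0.8,-0.6,0],"yaw": 0},
    {"hand": 8,"dp": [0.97,-0.23,0],"yaw": 0},
    {"hand": 8,"dp": [0.97,-0.23,0],"yaw": 0},
    {"hand": 8,"dp": [0,0,0],"yaw": 0}
  ]
}}

```text
t: 22.85
position: [536.8, 101.4, 102.6]
tcp_rot: [3.141, -0.005, -0.239]
force: [8.7, -4.7, -1.8]
gripper_width: 0.177
```

Emit:
{"name": "arm_command", "arguments": {
  "motion": [
    {"hand": 8,"dp": [0.97,-0.23,0],"yaw": 0},
    {"hand": 8,"dp": [0.97,-0.23,0],"yaw": 0},
    {"hand": 8,"dp": [0,0,0],"yaw": 0}
  ]
}}

```text
t: 23.22
position: [538.7, 101.0, 102.6]
tcp_rot: [3.141, -0.005, -0.239]
force: [8.0, -4.4, -1.0]
gripper_width: 0.177
```

Emit:
{"name": "arm_command", "arguments": {
  "motion": [
    {"hand": 8,"dp": [0.97,-0.33,0],"yaw": 0},
    {"hand": 8,"dp": [0.97,-0.33,0],"yaw": 0},
    {"hand": 8,"dp": [0,0,0],"yaw": 0}
  ]
}}

```text
t: 23.6
position: [540.6, 100.4, 102.6]
tcp_rot: [-3.142, -0.004, -0.239]
force: [8.4, -3.5, -1.7]
gripper_width: 0.176
```

Emit:
{"name": "arm_command", "arguments": {
  "motion": [
    {"hand": 8,"dp": [0.73,-0.25,0],"yaw": 0},
    {"hand": 8,"dp": [0.73,-0.25,0],"yaw": 0},
    {"hand": 8,"dp": [0,0,0],"yaw": 0}
  ]
}}

```text
t: 23.98
position: [542.0, 100.0, 102.6]
tcp_rot: [-3.141, -0.004, -0.239]
force: [8.9, -3.1, -0.1]
gripper_width: 0.173
```

Emit:
{"name": "arm_command", "arguments": {
  "motion": [
    {"hand": 8,"dp": [0.49,-0.12,0],"yaw": 0},
    {"hand": 8,"dp": [0.49,-0.12,0],"yaw": 0},
    {"hand": 8,"dp": [0,0,0],"yaw": 0}
  ]
}}

```text
t: 24.35
position: [542.9, 99.8, 102.6]
tcp_rot: [-3.141, -0.004, -0.239]
force: [7.9, -2.9, -0.8]
gripper_width: 0.178
```

Emit:
{"name": "arm_command", "arguments": {
  "motion": [
    {"hand": 8,"dp": [0.49,-0.12,0],"yaw": 0},
    {"hand": 8,"dp": [0,0,0],"yaw": 0},
    {"hand": 8,"dp": [0,0,0],"yaw": 0}
  ]
}}

```text
t: 24.72
position: [543.4, 99.7, 102.6]
tcp_rot: [-3.141, -0.004, -0.239]
force: [7.6, -2.8, 0.4]
gripper_width: 0.177
```

Emit:
{"name": "arm_command", "arguments": {
  "motion": [
    {"hand": 8,"dp": [0.49,-0.12,0],"yaw": 0},
    {"hand": 8,"dp": [0,0,0],"yaw": 0},
    {"hand": 8,"dp": [0,0,0],"yaw": 0}
  ]
}}

```text
t: 25.1
position: [543.7, 99.6, 102.5]
tcp_rot: [-3.142, -0.003, -0.239]
force: [6.3, -2.7, -0.0]
gripper_width: 0.177
```

Emit:
{"name": "arm_command", "arguments": {
  "motion": [
    {"hand": 8,"dp": [0.49,-0.12,0],"yaw": 0},
    {"hand": 8,"dp": [0,0,0],"yaw": 0},
    {"hand": 8,"dp": [0,0,0],"yaw": 0}
  ]
}}

```text
t: 25.48
position: [543.8, 99.6, 102.5]
tcp_rot: [3.141, -0.002, -0.239]
force: [5.8, -1.7, 0.8]
gripper_width: 0.179
```

The shoulders are felt at about 543.7: motion stalls and the force drops. I'll ease the rest of the load onto them.

Emit:
{"name": "arm_command", "arguments": {
  "motion": [
    {"hand": 8,"dp": [0.6,-0.18,0],"yaw": 0},
    {"hand": 8,"dp": [0.6,-0.18,0],"yaw": 0},
    {"hand": 8,"dp": [0,0,0],"yaw": 0},
    {"hand": 8,"dp": [0,0,0],"yaw": 0}
  ]
}}

```text
t: 25.98
position: [544.3, 99.5, 102.3]
tcp_rot: [3.141, -0.0, -0.239]
force: [0.9, -1.3, 5.9]
gripper_width: 0.177
```

```bash
python3 -c "
from bench import bot
s=bot.state();print(s['position'],s['tcp_rot'],s['wrist_torque'],s['force'])"
```

```text
[544.33855431  99.52085087 102.27338905] [ 3.14135294e+00 -6.03086185e-06 -2.39152404e-01] [-0.28171086  0.02171307 -0.02787075] [ 0.88351955 -1.2728802   5.91143571]
```

Axial force is about 0, so the spring now holds the stud on the shoulders. Relieving z slightly and releasing.

Emit:
{"name": "arm_command", "arguments": {
  "motion": [
    {"hand": 8,"dp": [0,0,0.3],"yaw": 0},
    {"hand": 8,"dp": [0,0,0],"yaw": 0},
    {"hand": 24,"dp": [0,0,0],"yaw": 0},
    {"hand": 36,"dp": [0,0,0],"yaw": 0},
    {"hand": 40,"dp": [0,0,0],"yaw": 0},
    {"hand": 40,"dp": [0,0,0],"yaw": 0},
    {"hand": 40,"dp": [0,0,0],"yaw": 0}
  ]
}}

```text
t: 26.85
position: [544.3, 99.6, 101.8]
tcp_rot: [3.142, 0.0, -0.239]
force: [0.0, 0.2, -0.0]
gripper_width: 0.456
```

Emit:
{"name": "arm_command", "arguments": {
  "motion": [
    {"hand": 40,"dp": [0,0,10],"yaw": 0},
    {"hand": 40,"dp": [0,0,25],"yaw": 0},
    {"hand": 40,"dp": [0,0,40],"yaw": 0},
    {"hand": 40,"dp": [10,-30,40],"yaw": 0},
    {"hand": 40,"dp": [15,-50,20],"yaw": 0},
    {"hand": 40,"dp": [15,-50,0],"yaw": 0},
    {"hand": 40,"dp": [15,-50,0],"yaw": 0},
    {"hand": 40,"dp": [0,-50,0],"yaw": 0},
    {"hand": 40,"dp": [0,-40,0],"yaw": 0},
    {"hand": 40,"dp": [0,0,0],"yaw": 0}
  ]
}}

```text
t: 28.1
position: [599.0, -172.8, 237.3]
tcp_rot: [3.141, -0.0, -0.243]
force: [-0.1, 0.1, -0.1]
gripper_width: 0.454
```

```bash
python3 snap.py top t13; python3 snap.py side s13;python3 - <<'E'
import cv2
for n,(x,y,w,h),s in(("t13",(110,150,110,165),3.6),("s13",(155,85,170,90),4.6)):
    a=cv2.imread(f"pics/{n}.png");cv2.imwrite(f"pics/{n}c.png",cv2.resize(a[y:y+h,x:x+w],None,fx=s,fy=s,interpolation=cv2.INTER_CUBIC))
E
```

```text
28.15 [ 599.15 -171.04  237.3 ] [-3.1414e+00 -2.0000e-04 -2.4100e-01] [0.69 0.03 0.33] [-0.466  0.581  1.27   0.     1.291  1.346] 40.10882919624256
28.2 [ 599.27 -169.99  237.29] [-3.1413e+00 -1.0000e-04 -2.3940e-01] [0.58 0.11 0.43] [-0.464  0.58   1.27   0.     1.291  1.346] 39.80554556976788
```

View pics/t13c.png

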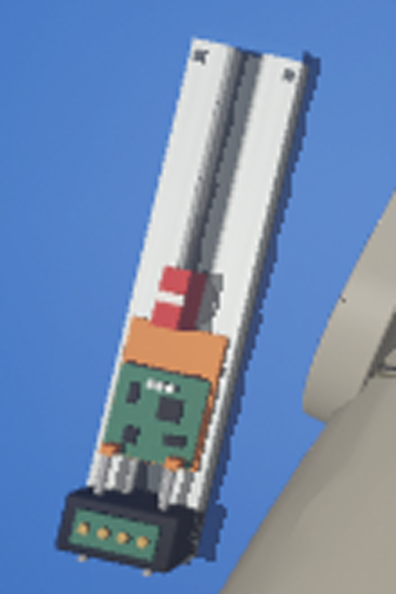

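View pics/s13c.png

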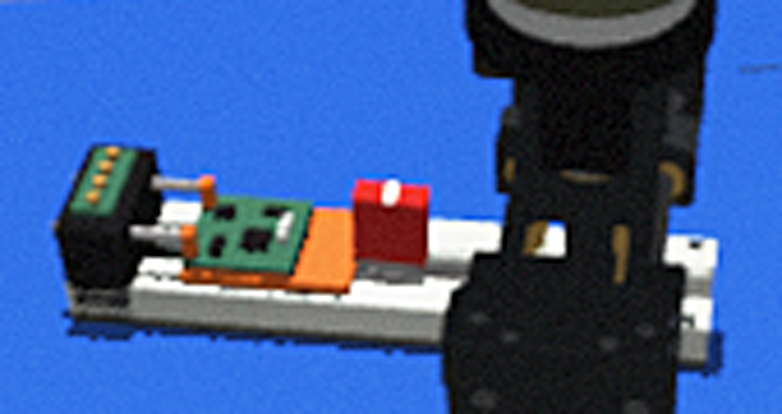

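View pics/t13.png

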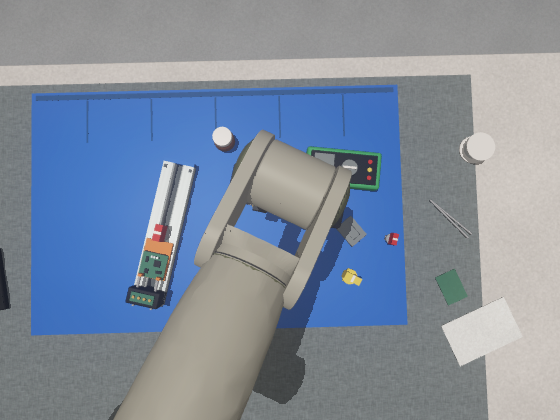

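The stud stands upright with its wing along the slot (top crop, stripe at (170,298)), and the carriage is held compressed against it. I'll let a second pass and recheck its position.

Emit:
{"name": "arm_command", "arguments": {
  "motion": [
    {"hand": 40,"dp": [0,0,0],"yaw": 0},
    {"hand": 40,"dp": [0,0,0],"yaw": 0},
    {"hand": 40,"dp": [0,0,0],"yaw": 0},
    {"hand": 40,"dp": [0,0,0],"yaw": 0},
    {"hand": 40,"dp": [0,0,0],"yaw": 0},
    {"hand": 40,"dp": [0,0,0],"yaw": 0},
    {"hand": 40,"dp": [0,0,0],"yaw": 0},
    {"hand": 40,"dp": [0,0,0],"yaw": 0}
  ]
}}

```text
t: 29.2
position: [599.3, -170.4, 236.9]
tcp_rot: [3.142, -0.0, -0.239]
force: [-0.7, -0.4, 0.6]
gripper_width: 0.453
```

```bash
python3 snap.py top t14
python3 - <<'E'
from h import *
import pickle,cv2
a=pickle.load(open("pics/t13.pkl","rb"));b=pickle.load(open("pics/t14.pkl","rb"))
print("moved px in rail area",(cv2.absdiff(a["image"],b["image"])[150:315,110:200].max(2)>40).sum())
print("stud",ray(b,uncrop((170,298),110,150,3.6),68.5)[:2],"carriage rear mid",ray(b,uncrop((181,328),110,150,3.6),32)[:2])
E
```

```text
29.25 [ 599.33 -170.4   236.9 ] [-3.1415  0.     -0.2392] [ 0.28 -0.02 -0.06] [-0.465  0.581  1.27   0.     1.291  1.345] 39.35984337520866
moved px in rail area 130
stud [545.76670083  99.94950457] carriage rear mid [527.19760988 104.53284407]
```

Run:
```python
import pickle,cv2,numpy as np
a=pickle.load(open("pics/t13.pkl","rb"))["image"];b=pickle.load(open("pics/t14.pkl","rb"))["image"]
m=cv2.absdiff(a,b).max(2)>40
ys,xs=np.nonzero(m[150:315,110:200]);print(np.percentile(xs+110,[0,25,50,75,100]),np.percentile(ys+150,[0,25,50,75,100]))
print(m[205:275,135:180].sum())
```

```text
[169.   182.25 193.   196.   199.  ] [239. 257. 274. 293. 314.]
0
```

The changed pixels are only the arm's own edge; the stud and carriage show none. Handing in.

```bash
python3 -c "
from bench import bot
print(bot.finish_job())"
```

```text
the job is handed in; nothing more can be done
None
```

The jig is locked and the job is handed in; the robot clock read 29.25 s at the last check, and no verdict is reported.

**What I did:**
- I took the large red stud from its rest and lowered it into the slot behind the carriage.
- I slid it along until the solid stop was felt: the tool stalled at x≈533 and the along-rail push rose from about 10 N to 17 N.
- I backed off about 1 mm, made the quarter turn with almost no turning resistance, and eased back about 10.5 mm. The shoulders then took the spring load and the axial force fell to about 1 N.
- I let go and moved the arm clear.

**Last checks:**
- **Lock:** In the last pictures the stud stands upright, with its wing along the slot and its head across. It measures about (546, 100), against about (544, 99.5) when released, which is within calibration error. The carriage stays compressed, its rear about 19 mm ahead of the stud's centre against 17 mm nominal.
- **Holding:** One second later nothing around the stud or carriage had changed, and the tool force was about zero.
- **Bystanders:** The jar is where it was, and the part of the meter I can see is too. The arm hides the screwdriver in the last top picture, so I didn't see it there. The arm and the stud passed well above it.

**Disagreements:**
- The wrist and top cameras differed by about 0.015 rad on the rail's direction, so I went by the closer wrist view. The stud entered without binding.
- While turning and easing back there was a side force of up to about 6 N, which I relieved.
- The downward force on the tool while pushing peaked near 11 N, probably friction on the carriage.

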